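# Load the jacketed bath and leave its jacket cap vented

### The arm

A 6-joint arm with a two-finger parallel gripper is mounted at the origin on a cart in front of the work surface, level with it; the furniture and walls round the work are solid. World frame = base frame: x ahead of the robot, y to its left, z up, the work surface at z = 0. Lengths are in m, angles in rad, forces in N, time in s.
With the tool pointing down it reaches from about 0.375 to 0.825 m from the base axis. Payload 5.5 kg.
Tool frame: the origin (TCP) lies midway between the tips of the shut fingers; the grasp point (between the pads) lies 19 mm behind it (arm.grip_depth is the distance from the TCP to the grasp point, in m); z points along the fingers, y is the line along which they close (so a half turn about z gives the same grasp; the last joint's range is limited). The gripper opens to 85 mm and grips with 20 to 120 N. Pads are 22 mm wide; open, the fingers measure 114 mm over their backs; the gripper's body (76 mm by 85 mm) begins 54 mm behind the grasp point. The pads swing forward as they close: fully open they stand 13 mm farther back than shut.
Start: joints at [1.185, 0.314, -0.047, 1.21, 0, 1.571], TCP at [0.226, 0.556, 0.231] pointing down, gripper open.
Joint ranges: [-2.67, 2.67], [-0.69, 1.73], [-1.03, 1.25], [-2.08, 2.16], [-1.42, 1.45], [-3.14, 3.14]. Speed limits (rad/s): [2.39, 2.39, 3.01, 3.14, 3.14, 3.14].

### API

Orientations are given as a rotation vector (axis times angle).
In Python, from plant import arm gives the robot as it stands.
- The arm moves only by the shell command python3 -m jog 'ROWS' [FORCE]. ROWS is a JSON list that holds a single list of rows (three levels of brackets), with 1 to 20 rows, each of 7 numbers: a rotation vector rx, ry, rz in parts of the range, where 1.0 means 2 rad, then dx, dy, dz in shares of the most that a row can go, 1 being 62.5 mm, then the finger opening in m; each row shifts and turns the commanded pose from where the row before left it, along the tool's axes as they then stand; what a row does not reach is not made up. A row lasts 1/8 s, in which the tool goes at most 0.0625 m and 0.188 rad, less where a joint would pass 70% of its speed; a pose out of reach is approached as far as the arm can. The fingers move at their own pace and stop on an object; FORCE is the grip in N (left out, the last holds). Time passes only in rows, so rows that do not move let the fingers close. It prints the time, the measured TCP pose, the force, the opening and the grip force at its end. No shift or turn number may pass 1 either way. Input that does not fit is refused with a message, and nothing moves.
- arm.observe(): the state, without advancing time (a new reading comes with each control period).
- arm.snapshot(name): name is "scene" or "top" or "wrist"; returns a dict with "img" (400x640x3 uint8, red, green, blue), "fovy" (degrees; the focal length in pixels is half the picture's height over the tangent of half this angle, whatever the lens; pixels are square), "cx", "cy" (the principal point, pixels), "k1" (the pictures are not rectified: a ray, as slopes to the right and down, at radius r is drawn at 1 + k1 r^2 times it, then the intrinsics apply), "pose" (4x4, takes a point from camera to world coordinates); the wrist camera has in their place "tool_from_camera" (4x4, takes a point from camera to tool coordinates, whose origin is the TCP and whose axes are the flange's). Camera axes: x right, y up, looking along -z (the intrinsics and any distortion apply to the point x, -y, -z); pixel columns grow to the right and rows downward; lengths in m; the calibration is good to about 2 mm. A picture is of the moment at which its call begins: read the wrist's pose just before it. There is no depth.
- arm.close_job(): hands the job in; it is judged then, once.
The state is a dict: "time": time; "qpos": joint angles; "joint_velocities": joint speeds; "effort": joint torques, N m; "position": TCP position; "ee_rot": TCP orientation; "force": force on the tool from outside, world axes, zero at the start; "wrist_torque": the same for the moment, N m; "grip_width": finger opening in m; "gripper_force": force on a finger pad.
Only numpy, scipy, OpenCV 4.12 (cv2) and the standard library are available. Lean on these libraries where they do the work, as an engineer would, in place of code of your own. Each camera call takes 0.05 s, during which the arm holds its last target. There are 200 camera calls.

### The job

Set up the small white bath for heating: lower the steel beaker into its round well until it stands on the floor, then lower the tall pale tube into the beaker (do not drop either). Then screw the blue cap of the bath's jacket port down clockwise until it bottoms out, back it off a quarter turn so that the jacket can vent, and finish still gripping the cap there. Leave the timer, the petri dish and the marker alone.

Things in the scene. Friction and masses are not known exactly. Their poses are not given: they have to be found in the camera images.
- bath: white block 110 x 250 x 50 mm (x, y, z) fixed to the bench; origin at the centre of its underside; its round well lies 75 mm along its own +y, its capped jacket port 75 mm along its own -y; the control panel is on its -x face (towards the robot)
- well (a point): centre of the floor of the well, 16 mm above the bench; the well is 71 mm wide (77 mm at its chamfered mouth), 34 mm deep, its mouth in the plane of the block's top at 50 mm
- cap: blue knurled round screw cap, 44 mm diameter over the knurl, 26 mm high, captive on the jacket port (it cannot be lifted off) with its axis upright; origin at the centre of its underside, which is 70 mm above the bench when screwed home and higher by 1.9 mm per radian unscrewed; under it is a slimmer steel neck (38 mm at most); a white bar on its top points along its own -x
- cap_top (a point): centre of the top of the cap, 96 mm above the bench when screwed home
- cap_turn (a joint): rotation of the cap in rad: 0 = screwed fully home against its seat (hard stop; the white bar then points at the black mark on the front of the block's top), grows anticlockwise seen from above as it is unscrewed, up to 3.4; starts 1.8 to 2.6; right-hand thread, 12 mm lead per turn; turns against about 0.08 N m of friction and stays where it is left
- beaker: open stainless steel beaker, straight sided, 60 mm outer diameter, 52 mm inner, 80 mm high, floor 5 mm thick, 0.12 kg; loose on the bench; origin at the centre of its underside
- tube: tall open pale (off-white) ceramic tube with a closed bottom, 40 mm outer diameter, 32 mm inner, 115 mm high, floor 5 mm thick, 0.08 kg; loose on the bench; origin at the centre of its underside
- timer: grey bench timer 66 x 64 x 18 mm, a bystander; origin at the centre of its underside
- petri_dish: petri dish, 62 mm diameter, 14 mm high, a bystander; origin at the centre of its underside
- marker: marker pen with a red cap, 135 mm long, 17 mm thick, lying on the bench, a bystander; origin at the centre of its underside

How it is judged:
By the outcome, as a careful person would: the job done as asked, in the order asked, and still so for the second after the job is handed in, while the arm keeps its last pose, push and grip.
It also fails if it takes over 64 s, if anything falls off the work surface, if the arm or the gripper's body presses on something with over 40 N, if the wrist force passes 120 N, or if a joint passes its speed limit or range.

## Working session

There is one attempt and no reset: what is moved stays moved. The work goes in short steps, Python scripts to look and compute and a shell command to move; the robot and the scene stay as the last step left them, time stands still between calls to the robot, and variables do not carry over. Pictures are saved under pics/ and viewed, at most 10 in all, crops included, and the job is handed in when it is done.

```bash
ls; mkdir -p pics; python3 - <<'E'
from plant import arm
import cv2,pickle
print(arm.observe(), arm.grip_depth)
d={}
for n in("scene","top"):
    s=arm.snapshot(n); d[n]=s
    print({k:v for k,v in s.items() if k!='img'})
    cv2.imwrite(f'pics/{n}0.png',s['img'][:,:,::-1])
pickle.dump(d,open('snap0.pkl','wb'))
E
```

```text
pics
{'time': 0.0, 'qpos': array([ 1.18500582e+00,  3.14245071e-01, -4.80748740e-02,  1.21019714e+00,
       -3.40404578e-05,  1.57081953e+00]), 'joint_velocities': array([ 5.70648529e-05, -7.45179413e-04,  7.87216206e-05, -2.01112897e-03,
       -1.02122213e-03,  9.81578462e-04]), 'effort': array([-3.25736528e-04, -5.39592004e+01,  3.39747977e+01,  1.92688411e-02,
        2.49959669e-05, -1.23572107e-05]), 'position': array([0.22556834, 0.55536199, 0.23042499]), 'ee_rot': array([-6.02225919e-01, -3.08302753e+00,  2.66283157e-03]), 'force': array([ 0.49590697, -0.08721993,  0.51513623]), 'wrist_torque': array([-0.00029249, -0.00652807,  0.0225676 ]), 'gripper_force': 0.0, 'grip_width': 0.0853285746110565} 0.0187
{'fovy': 55.997289733613364, 'cx': 321.6634940575765, 'cy': 197.88483392163928, 'k1': 0.003710206322064735, 'pose': array([[ 0.91556893,  0.24350032, -0.32006425,  0.24129779],
       [-0.40200796,  0.5761063 , -0.7116819 , -0.34554604],
       [ 0.01109626,  0.78026222,  0.6253541 ,  0.61459325],
       [ 0.        ,  0.        ,  0.        ,  1.        ]])}
{'fovy': 49.2984107015614, 'cx': 323.08305004190555, 'cy': 198.80080394869688, 'k1': -0.11172503731148066, 'pose': array([[ 0.01958356,  0.98999201, -0.13975804,  0.39721167],
       [-0.9995366 ,  0.02264419,  0.02034287,  0.24586117],
       [ 0.02330398,  0.13929489,  0.9899767 ,  0.99213496],
       [ 0.        ,  0.        ,  0.        ,  1.        ]])}
```

View pics/scene0.png

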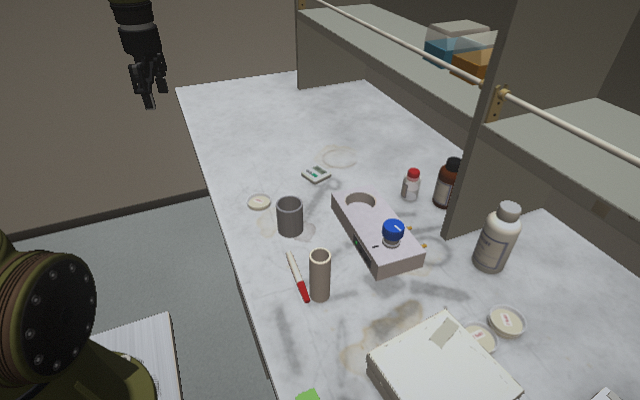

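View pics/top0.png

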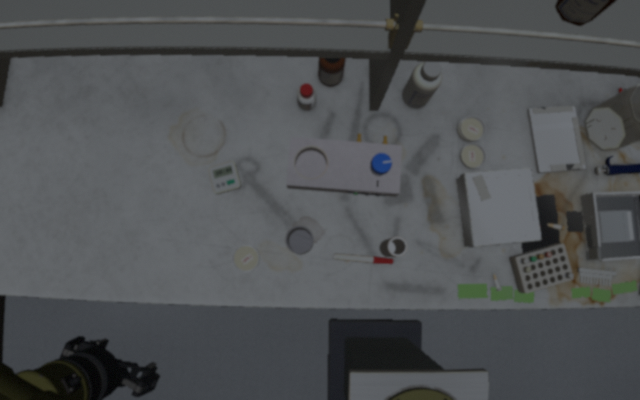

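The scene view shows the beaker rim at about (290,203), the tube rim (320,254), the cap (393,228), the well (360,200) and the marker (298,277). In the top view the beaker is at (300,240), the tube (395,246), the cap (382,163), the well (311,157), the marker (365,260) and the timer (226,178).

```bash
cat > h.py <<'E'
import numpy as np,cv2
from scipy.spatial.transform import Rotation as R
def K(s):
    f=200/np.tan(np.radians(s['fovy'])/2); return np.array([[f,0,s['cx']],[0,f,s['cy']],[0,0,1.]])
def T(s): return s['pose'] if 'pose' in s else s['tool']@s['tool_from_camera']
def ray(s,uv):
    p=cv2.undistortPoints(np.array(uv,float).reshape(-1,1,2),K(s),np.array([s['k1'],0,0,0.]))[:,0]
    d=np.c_[p[:,0],-p[:,1],-np.ones(len(p))]@T(s)[:3,:3].T
    return T(s)[:3,3],d
def plane(s,uv,z):
    o,d=ray(s,uv); return o+d*((z-o[2])/d[:,2])[:,None]
def tri(views):  # [(s,uv)..] least squares point and residual
    A=np.zeros((3,3));b=np.zeros(3);L=[]
    for s,uv in views:
        o,d=ray(s,uv);d=d[0]/np.linalg.norm(d[0]);P=np.eye(3)-np.outer(d,d);A+=P;b+=P@o;L.append((P,o))
    x=np.linalg.solve(A,b);return x,[float(np.linalg.norm(P@(x-o))) for P,o in L]
def proj(s,X):
    Ti=np.linalg.inv(T(s));p=np.atleast_2d(X)@Ti[:3,:3].T+Ti[:3,3]
    q=np.c_[p[:,0],-p[:,1],-p[:,2]]
    return cv2.projectPoints(q,np.zeros(3),np.zeros(3),K(s),np.array([s['k1'],0,0,0.]))[0][:,0]
def wrist():
    from plant import arm
    o=arm.observe();s=arm.snapshot('wrist');M=np.eye(4);M[:3,:3]=R.from_rotvec(o['ee_rot']).as_matrix();M[:3,3]=o['position'];s['tool']=M;return s
E
python3 - <<'E'
import pickle;from h import *
d=pickle.load(open('snap0.pkl','rb'));S,P=d['scene'],d['top']
for n,a,b in[('beaker rim',(290,203),(300,236)),('tube rim',(320,255),(399,245)),('cap top',(393,226),(381,160)),('well mouth',(360,201),(311,158))]:
    print(n,tri([(S,a),(P,b)]))
print(plane(P,[(300,240)],.08),plane(P,[(335,258),(393,261)],.01),plane(P,[(226,178),(246,258)],.015))
print(plane(S,[(290,253),(306,300)],.01))
for n in 'xyz': pass
from plant import arm; s=arm.snapshot('wrist'); print({k:v for k,v in s.items() if k!='img'})
big=np.hstack([cv2.resize(S['img'][150:310,240:440],None,fx=2,fy=2,interpolation=2)[:,:,::-1],cv2.resize(P['img'][120:280,220:420],None,fx=2,fy=2,interpolation=2)[:,:,::-1]])
cv2.imwrite('pics/crop0.png',big)
E
```

```text
beaker rim (array([0.44467773, 0.27433571, 0.07904103]), [0.0018752583005231332, 0.0018752583005230607])
tube rim (array([0.42919221, 0.07327839, 0.11661058]), [0.00110414527736554, 0.0011041452773655769])
cap top (array([0.6076913 , 0.10718932, 0.09325501]), [0.002529392890784317, 0.002529392890784299])
well mouth (array([0.6181452 , 0.25664068, 0.0437322 ]), [0.004311693679091801, 0.004311693679091967])
[[0.43809249 0.27357782 0.08      ]] [[0.40260654 0.19636627 0.01      ]
 [0.39808703 0.06550906 0.01      ]] [[0.57800301 0.4482051  0.015     ]
 [0.39822374 0.39471351 0.015     ]]
[[0.41055478 0.19416123 0.01      ]
 [0.39712071 0.06739821 0.01      ]]
{'fovy': 58.46602165501907, 'cx': 314.86087971501956, 'cy': 199.85945858673233, 'k1': -0.009232042197955297, 'tool_from_camera': array([[ 4.09461191e-04,  9.54771308e-01,  2.97340852e-01,
         7.54711797e-02],
       [ 9.99999886e-01, -4.63592822e-04,  1.11535229e-04,
        -5.12091501e-04],
       [ 2.44335721e-04,  2.97340772e-01, -9.54771389e-01,
        -1.41693186e-01],
       [ 0.00000000e+00,  0.00000000e+00,  0.00000000e+00,
         1.00000000e+00]])}
```

View pics/crop0.png

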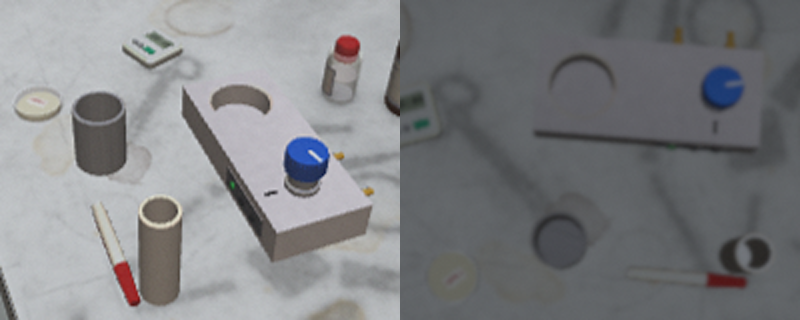

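The crop shows the tube upright beside the marker's red end, the well and mark clear, and the cap's bar pointing to world −y, about 1.8 rad unscrewed. I'll move over the middle of the scene for wrist views.

Careful with the scale: shifts go in shares of 62.5 mm and turns go in shares of 2 rad. That gives: -0.0438 m is -0.7008, -0.03 m is -0.48, -0.13 rad / 2 = -0.065.

```bash
cat >> h.py <<'E'
def go(p,yaw):
    """print rotvec (tool frame) and shift (in the axes after turning) to reach TCP p, tool y at yaw, pointing down"""
    from plant import arm
    o=arm.observe();M=R.from_rotvec(o['ee_rot']);y=np.array([np.cos(yaw),np.sin(yaw),0]);z=np.array([0,0,-1.])
    G=R.from_matrix(np.c_[np.cross(y,z),y,z])
    print('rot',(M.inv()*G).as_rotvec().round(4),'shift',G.inv().apply(np.array(p)-o['position']).round(4),'force',o['force'].round(1),'tq',o['wrist_torque'].round(2),'t',round(o['time'],2))
E
python3 -m jog '[[[0,0,0,-0.7008,-0.48,-0.2,0.085],[0,0,0,-0.7008,-0.48,-0.2,0.085],[0,0,0,-0.7008,-0.48,-0.2,0.085],[0,0,0,-0.7008,-0.48,-0.2,0.085],[0,0,0,-0.7008,-0.48,-0.2,0.085],[0,0,0,-0.7008,-0.48,-0.2,0.085],[0,0,0,-0.7008,-0.48,-0.2,0.085],[0,0,0,-0.7008,-0.48,-0.2,0.085],[0,0,-0.065,0,0,0,0.085],[0,0,-0.065,0,0,0,0.085],[0,0,-0.065,0,0,0,0.085],[0,0,0,0,0,0,0.085],[0,0,0,0,0,0,0.085]]]' 40
python3 - <<'E'
from h import *;import pickle
s=wrist();pickle.dump(s,open('w1.pkl','wb'));cv2.imwrite('pics/w1.png',s['img'][:,:,::-1]);go((.46,.2,.33),1.571)
E
```

```text
time: 1.78
position: [0.46, 0.2017, 0.3312]
ee_rot: [0.003, -3.141, 0.0]
force: [0.1, 0.3, 0.1]
grip_width: 0.085
gripper_force: 0.0
rot [-0.0001 -0.0002  0.0024] shift [ 0.     -0.0017  0.0012] force [-0.8  0.1  0.2] tq [0.   0.01 0.04] t 1.82
```

View pics/w1.png

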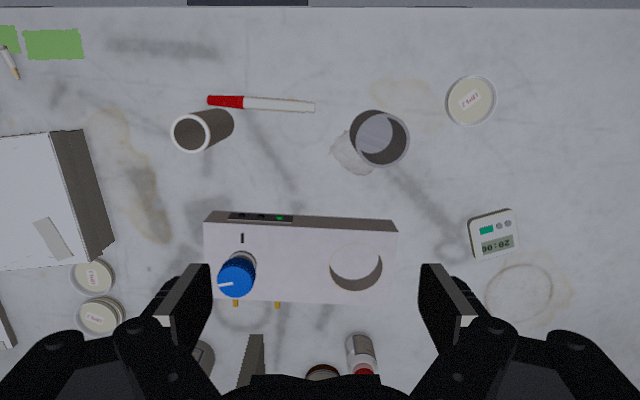

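The wrist view shows everything: tube mouth (190,132), beaker mouth (379,138), cap top (236,278) with its bar pointing left, well (356,268), and marker (208–315,103). I'll take a second view 0.1 m along y.

Converted, 0.05 m is 0.8.

```bash
python3 -m jog '[[[0,0,0,0,0.8,0,0.085],[0,0,0,0,0.8,0,0.085],[0,0,0,0,0,0,0.085],[0,0,0,0,0,0,0.085]]]'
python3 - <<'E'
from h import *;import pickle
s=wrist();pickle.dump(s,open('w2.pkl','wb'));w=pickle.load(open('w1.pkl','rb'))
X={'tube':(.429,.073,.115),'beaker':(.441,.274,.08),'well':(.618,.256,.05),'cap':(.608,.107,.096)}
rows=[]
for v in(w,s):
    r=[]
    for n,x in X.items():
        u,t=proj(v,x)[0].round().astype(int);print(n,u-40,t-40)
        r.append(cv2.resize(v['img'][t-40:t+40,max(u-40,0):max(u-40,0)+80],(200,200),interpolation=2))
    rows.append(np.hstack(r))
cv2.imwrite('pics/c2.png',np.vstack(rows)[:,:,::-1])
E
```

```text
time: 2.33
position: [0.4595, 0.3015, 0.331]
ee_rot: [0.007, -3.141, 0.001]
force: [-0.2, -0.5, 0.1]
grip_width: 0.0849
gripper_force: 0.0
tube 146 96
beaker 341 103
well 316 234
cap 196 245
tube 47 96
beaker 251 103
well 241 234
cap 112 245
```

View pics/c2.png

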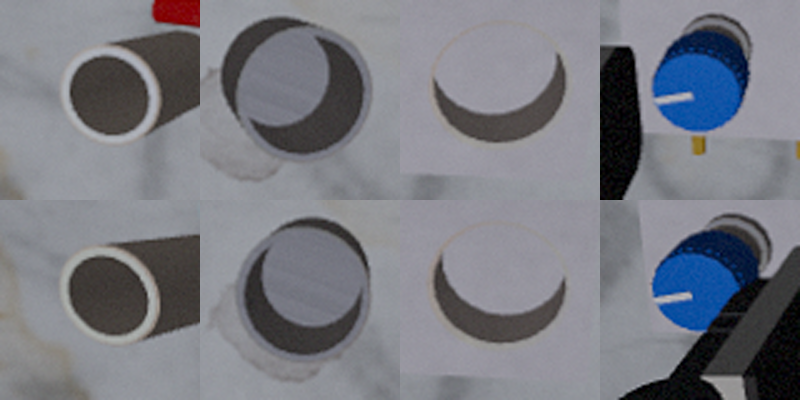

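The crops show complete rim ellipses. The beaker rim is centred near (383,141) and (293,141), the well mouth near (355.6,266.6) and (280.6,266.8), and the bar points left.

```bash
python3 - <<'E'
from h import *;import pickle
A,B=[pickle.load(open(f,'rb')) for f in('w1.pkl','w2.pkl')];d=pickle.load(open('snap0.pkl','rb'));S,P=d['scene'],d['top']
def blob(m,seed):
    n,l=cv2.connectedComponents(m.astype(np.uint8),connectivity=4);k=l[seed[1],seed[0]]
    c=max(cv2.findContours((l==k).astype(np.uint8),0,1)[0],key=cv2.contourArea);return cv2.fitEllipse(c),len(c)
for n,f,sd in(('tube',lambda i:i.max(2)<125,((188,133),(89,132))),('captop',lambda i:(i[:,:,2]>150)&(i[:,:,2]-i[:,:,0].astype(int)>110),((236,283),(151,283)))):
    e=[blob(f(v['img']),q) for v,q in zip((A,B),sd)];print(n,e,tri([(A,e[0][0][0]),(B,e[1][0][0])]))
print('beaker',tri([(A,(382.6,140.4)),(B,(292.6,140.4))]),plane(A,[(382.6,140.4)],.08),plane(B,[(292.6,140.4)],.08))
print('well',tri([(A,(355.4,266.5)),(B,(280.4,266.7))]),plane(A,[(355.4,266.5)],.05),plane(B,[(280.4,266.7)],.05))
# block's top corners (front edge) & mark in A
fr=[(204,222),(397,231)];print('front edge',plane(A,fr,.05),'mark',plane(A,[(242,233),(242,243)],.05))
print('bar',plane(A,[(196+(655-600)/2.5,245+100/2.5),(196+(692-600)/2.5,245+97/2.5)],.099),plane(B,[(112+(653-600)/2.5,245+101/2.5),(112+(691-600)/2.5,245+97/2.5)],.099))
print('marker',plane(A,[(208,101),(315,107)],.01))
# line fit of block front edge, from top view too
i=A['img'].astype(int);
g=cv2.GaussianBlur(A['img'][:,:,1],(3,3),0).astype(int)
pts=[]
for u in range(215,390,5):
    c=g[205:245,u];k=np.argmax(np.diff(c));pts.append((u,205+k+1))
q=plane(A,pts,.05);print('edge yaw fit',np.polyfit(q[:,1],q[:,0],1),np.c_[pts][:3],np.c_[pts][-3:])
E
```

```text
tube [(((189.2586212158203, 133.75538635253906), (29.190322875976562, 32.50366973876953), 136.06668090820312), 87), (((89.831298828125, 133.824462890625), (28.407264709472656, 33.86399459838867), 134.3595428466797), 88)] (array([0.42735801, 0.07583921, 0.11417228]), [1.456825965416267e-05, 1.4568259654135997e-05])
captop [(((234.95225524902344, 281.26800537109375), (28.56338119506836, 32.483089447021484), 121.65348815917969), 115), (((149.43035888671875, 280.39739990234375), (28.485597610473633, 30.05847930908203), 119.64763641357422), 109)] (array([0.59814055, 0.10830359, 0.10404613]), [0.00039837742962820535, 0.0003983774296283527])
beaker (array([0.43856652, 0.27583546, 0.07594166]), [0.00014427996430697637, 0.0001442799643066788]) [[0.4381563  0.27507307 0.08      ]] [[0.43786246 0.27608976 0.08      ]]
well (array([0.61029254, 0.25531844, 0.04485637]), [8.323266359681717e-06, 8.323266359549283e-06]) [[0.60758657 0.25466471 0.05      ]] [[0.60756092 0.25586331 0.05      ]]
front edge [[0.54558546 0.06092778 0.05      ]
 [0.55716121 0.30585696 0.05      ]] mark [[0.56044081 0.1081696  0.05      ]
 [0.57433865 0.10735827 0.05      ]]
bar [[0.6066024  0.08655046 0.099     ]
 [0.60492362 0.10421638 0.099     ]] [[0.60745608 0.08550026 0.099     ]
 [0.60516621 0.10393781 0.099     ]]
marker [[0.39918139 0.06709792 0.01      ]
 [0.40620927 0.20095623 0.01      ]]
edge yaw fit [0.06489524 0.5391385 ] [[215 223]
 [220 223]
 [225 223]] [[375 231]
 [380 231]
 [385 231]]
```

Heights agree with the text. I'll go above the beaker.

Converted, 0.06 m is 0.96, 0.04 m is 0.64.

```bash
python3 -m jog '[[[0,0,0,0.344,-0.416,0.64,0.085],[0,0,0,0,0,0.96,0.085],[0,0,0,0,0,0.96,0.085],[0,0,0,0,0,0.48,0.085],[0,0,0,0,0,0,0.085],[0,0,0,0,0,0,0.085]]]'
python3 - <<'E'
from h import *;import pickle
go((.438,.2756,.038),1.5708)
s=wrist();pickle.dump(s,open('w3.pkl','wb'));
p=proj(s,[(.438,.2756,.08)])[0];print(p)
im=s['img'].copy();t=np.linspace(0,6.28,60)
for r in(.026,.03):
    for q in proj(s,np.c_[.438+r*np.cos(t),.2756+r*np.sin(t),0*t+.08]): cv2.circle(im,tuple(q.round().astype(int).tolist()),0,(255,0,0))
cv2.imwrite('pics/w3.png',im[:,:,::-1])
E
```

```text
time: 3.12
position: [0.4393, 0.2756, 0.143]
ee_rot: [-0.005, 3.14, 0.002]
force: [0.4, -0.4, 1.1]
grip_width: 0.0851
gripper_force: 0.0
rot [0.0011 0.0018 0.0031] shift [0.0013 0.     0.105 ] force [ 0.4 -0.4  1.1] tq [-0.01 -0.04  0.02] t 3.12
[315.92798666 216.39823885]
```

View pics/w3.png

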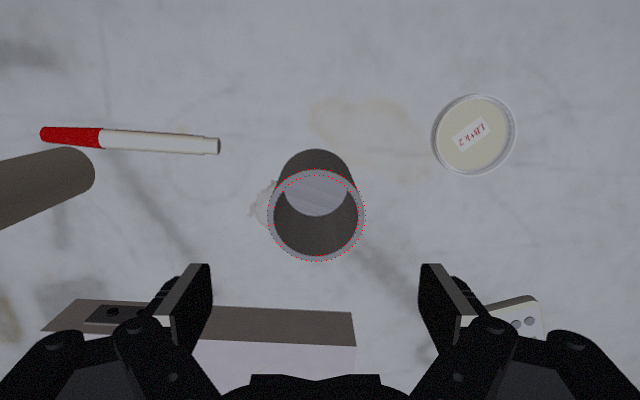

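The drawn circles land on the beaker rim at (316,216) to about a pixel. Descend, grip and lift.

Converted, 0.05 m is 0.8, 0.04 m is 0.64, 0.003 rad / 2 = 0.0015.

```bash
python3 -m jog '[[[0,0,0.0015,0.0208,0,0.8,0.085],[0,0,0,0,0,0.64,0.085],[0,0,0,0,0,0.24,0.085],[0,0,0,0,0,0,0.085],[0,0,0,0,0,0,0.05],[0,0,0,0,0,0,0.05],[0,0,0,0,0,0,0.05],[0,0,0,0,0,0,0.05],[0,0,0,0,0,0,0.05]]]' 40; python3 -m jog '[[[0,0,0,0,0,-0.32,0.05],[0,0,0,0,0,-0.8,0.05],[0,0,0,0,0,-0.48,0.05],[0,0,0,0,0,0,0.05]]]'
python3 - <<'E'
from h import *
go((.6076,.2553,.12),1.5708-.055)
E
```

```text
time: 4.3
position: [0.4386, 0.2765, 0.0383]
ee_rot: [-0.002, 3.138, 0.003]
force: [-0.2, -0.6, 6.3]
grip_width: 0.0591
gripper_force: 43.6
time: 4.8
position: [0.4391, 0.2769, 0.1396]
ee_rot: [-0.002, 3.136, 0.005]
force: [0.2, -0.3, -1.1]
grip_width: 0.059
gripper_force: 43.6
rot [0.0035 0.0052 0.0562] shift [-0.1694 -0.0123  0.0196] force [ 0.2 -0.3 -1.1] tq [0.05 0.01 0.01] t 4.8
```

Converted, -0.055 m is -0.88, -0.0035 m is -0.056, 0.056 rad / 2 = 0.028.

```bash
python3 -m jog '[[[0.0018,0.0025,0.028,0,0,0,0.05],[0,0,0,-0.72,-0.048,0,0.05],[0,0,0,-0.88,-0.064,0,0.05],[0,0,0,-0.72,-0.056,0,0.05],[0,0,0,-0.4,-0.032,0,0.05],[0,0,0,0,0,0.32,0.05],[0,0,0,0,0,0.32,0.05],[0,0,0,0,0,0,0.05],[0,0,0,0,0,0,0.05]]]'
python3 - <<'E'
from h import *
from plant import arm
go((.6085,.2553,.0945),1.5708-.055)
w=wrist();s=arm.snapshot('scene')
a=cv2.resize(s['img'][160:280,310:450],(560,480),interpolation=2)[:,:560]
b=cv2.resize(w['img'][200:400,210:430],(0,0),fx=1.09,fy=1.09)
c=np.zeros((480,800,3),np.uint8);c[:,:560]=a;c[:b.shape[0],560:560+min(240,b.shape[1])]=b[:,:240]
cv2.imwrite('pics/c4.png',c[:,:,::-1])
E
```

```text
time: 5.92
position: [0.6057, 0.2537, 0.0955]
ee_rot: [-0.086, -3.135, 0.006]
force: [0.3, 0.2, -0.7]
grip_width: 0.0597
gripper_force: 43.6
rot [-0.0038 -0.0052  0.0003] shift [-0.0027  0.0018  0.001 ] force [ 0.3  0.2 -0.7] tq [ 0.03 -0.06  0.01] t 5.92
```

View pics/c4.png

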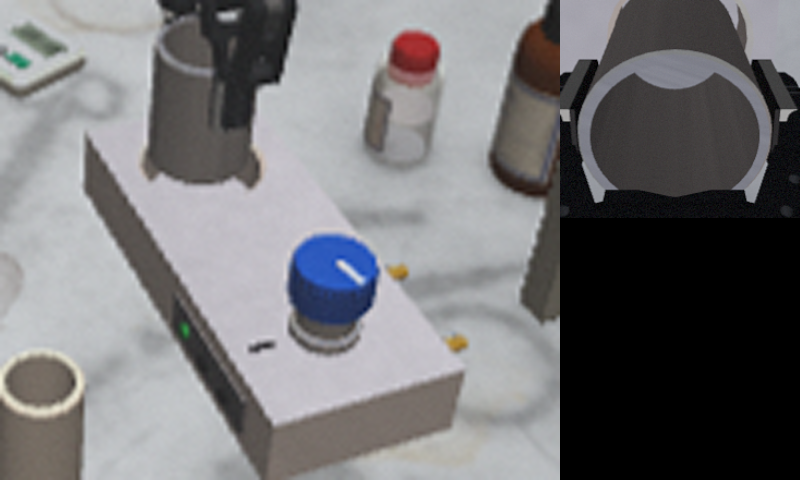

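The beaker sits over the well, bottom at mouth height, with the well's edges showing at (147,165) and (262,165), so it needs a couple of mm in +x. Correct and lower.

Converted, 0.012 m is 0.192, 0.01 m is 0.16.

```bash
python3 -m jog '[[[0,0,0,-0.0432,0.016,0,0.05],[0,0,0,0,0,0.192,0.05],[0,0,0,0,0,0.192,0.05],[0,0,0,0,0,0.16,0.05],[0,0,0,0,0,0.064,0.05],[0,0,0,0,0,0,0.05],[0,0,0,0,0,0,0.05]]]'
python3 -m jog '[[[0,0,0,0,0,0.024,0.05],[0,0,0,0,0,0,0.05],[0,0,0,0,0,0,0.05]]]'
```

```text
time: 6.9
position: [0.6087, 0.2545, 0.0579]
ee_rot: [-0.086, -3.136, 0.005]
force: [-1.0, -0.7, -0.9]
grip_width: 0.059
gripper_force: 43.6
time: 7.28
position: [0.6084, 0.2544, 0.0561]
ee_rot: [-0.086, -3.136, 0.005]
force: [0.8, -0.4, -0.7]
grip_width: 0.0592
gripper_force: 43.6
```

Converted, 0.0012 m is 0.0192.

```bash
for i in 1; do python3 -m jog '[[[0,0,0,0,0,0.0192,0.05],[0,0,0,0,0,0,0.05],[0,0,0,0,0,0,0.05]]]'; python3 -m jog '[[[0,0,0,0,0,0.016,0.05],[0,0,0,0,0,0,0.05],[0,0,0,0,0,0,0.05]]]'; done
```

```text
time: 7.65
position: [0.6084, 0.2543, 0.0548]
ee_rot: [-0.086, -3.135, 0.006]
force: [0.2, 0.7, -1.5]
grip_width: 0.0593
gripper_force: 43.6
time: 8.02
position: [0.6085, 0.2544, 0.0546]
ee_rot: [-0.086, -3.136, 0.005]
force: [-2.4, -1.1, 5.7]
grip_width: 0.0594
gripper_force: 44.1
```

Contact on the well floor (5.7 N, z stopped). Release and rise.

Converted, -0.06 m is -0.96, -0.05 m is -0.8.

```bash
python3 -m jog '[[[0,0,0,0,0,0,0.064],[0,0,0,0,0,0,0.07],[0,0,0,0,0,0,0.085],[0,0,0,0,0,0,0.085],[0,0,0,0,0,-0.32,0.085],[0,0,0,0,0,-0.8,0.085],[0,0,0,0,0,-0.96,0.085],[0,0,0,0,0,-0.8,0.085],[0,0,0,0,0,0,0.085]]]'
python3 - <<'E'
from h import *;import pickle
w=wrist();pickle.dump(w,open('w5.pkl','wb'));cv2.imwrite('pics/w5.png',w['img'][:,:,::-1])
go((.4274,.0758,.2),1.5708)
E
```

```text
time: 9.15
position: [0.6119, 0.2561, 0.2392]
ee_rot: [0.086, 3.137, 0.0]
force: [0.1, -0.3, -0.3]
grip_width: 0.0848
gripper_force: 0.0
rot [-0.0016 -0.0008 -0.0548] shift [ 0.1833 -0.1797  0.0362] force [-0.2 -0.3 -0.7] tq [-0.01 -0.   -0.04] t 9.2
```

View pics/w5.png

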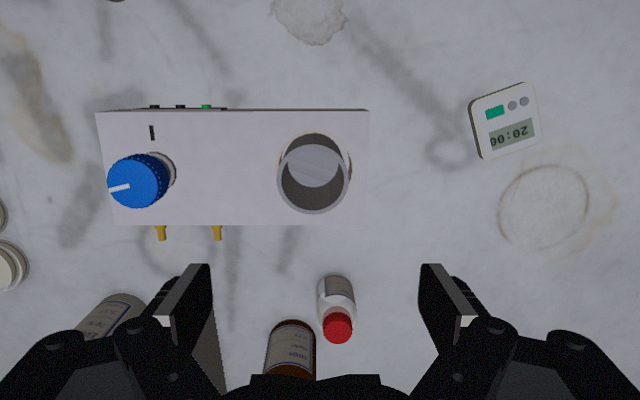

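The beaker stands upright in the well, rim centred near (313,180). The cap top is at (138,182) with its bar pointing left, and the black mark is at (152,133).

Converted, 0.046 m is 0.736, -0.044 m is -0.704, -0.055 rad / 2 = -0.0275.

```bash
python3 -m jog '[[[0,0,-0.0275,0.72,-0.704,0,0.085],[0,0,0,0.736,-0.72,0,0.085],[0,0,0,0.736,-0.72,0,0.085],[0,0,0,0.736,-0.728,0.576,0.085],[0,0,0,0,0,0,0.085],[0,0,0,0,0,0,0.085]]]'
python3 - <<'E'
from h import *;import pickle
w=pickle.load(open('w5.pkl','rb'))
print('beaker',plane(w,[(313,180)],.096),'edge',plane(w,[(97,112),(368,109)],.05),'cap',plane(w,[(138,182)],.0995),'mark',plane(w,[(152,126),(152.5,139)],.05))
s=wrist();go((.4274,.0758,.084),1.5708)
n,l=cv2.connectedComponents((s['img'].max(2)<125).astype(np.uint8),connectivity=4)
u,v=proj(s,[(.4274,.0758,.115)])[0].round().astype(int);print(u,v)
c=max(cv2.findContours((l==l[v,u]).astype(np.uint8),0,1)[0],key=cv2.contourArea);e=cv2.fitEllipse(c);print(e,plane(s,[e[0]],.115))
cv2.imwrite('pics/w6.png',s['img'][:,:,::-1])
E
```

```text
time: 9.95
position: [0.4338, 0.0878, 0.2042]
ee_rot: [-0.0, -3.136, 0.005]
force: [-0.2, 0.2, 0.1]
grip_width: 0.0851
gripper_force: 0.0
beaker [[0.60824008 0.25412399 0.096     ]] edge [[0.54602053 0.06186781 0.05      ]
 [0.55694891 0.30628411 0.05      ]] cap [[0.60124277 0.11187711 0.0995    ]] mark [[0.56118795 0.10934401 0.05      ]
 [0.57292207 0.10756573 0.05      ]]
rot [-0.003  -0.0043  0.0003] shift [ 0.0076 -0.0124  0.1209] force [ 0.4 -0.2 -0.1] tq [ 0.02 -0.02  0.04] t 10.0
299 197
((298.5336608886719, 197.37203979492188), (40.98276138305664, 46.8087158203125), 99.95185089111328) [[0.427756   0.07577576 0.115     ]]
```

Converted, 0.05 m is 0.8, 0.0073 m is 0.1168, -0.0043 rad / 2 = -0.0022.

```bash
python3 -m jog '[[[-0.0015,-0.0022,0,0.1168,-0.1984,0.48,0.085],[0,0,0,0,0,0.8,0.085],[0,0,0,0,0,0.48,0.085],[0,0,0,0,0,0.1744,0.085],[0,0,0,0,0,0,0.085],[0,0,0,0,0,0,0.03],[0,0,0,0,0,0,0.03],[0,0,0,0,0,0,0.03],[0,0,0,0,0,0,0.03],[0,0,0,0,0,0,0.03],[0,0,0,0,0,0,0.03],[0,0,0,0,0,0,0.03]]]' 30; python3 -m jog '[[[0,0,0,0,0,-0.32,0.03],[0,0,0,0,0,-0.8,0.03],[0,0,0,0,0,-0.8,0.03],[0,0,0,0,0,-0.48,0.03],[0,0,0,0,0,0,0.03]]]'
python3 - <<'E'
from h import *
go((.6083,.2543,.24),1.5708)
E
```

```text
time: 11.5
position: [0.4275, 0.0756, 0.0851]
ee_rot: [-0.0, 3.14, 0.001]
force: [-0.2, 0.1, 6.2]
grip_width: 0.0396
gripper_force: 30.1
time: 12.12
position: [0.4282, 0.0756, 0.2364]
ee_rot: [-0.0, 3.138, 0.001]
force: [-0.7, 0.3, -0.4]
grip_width: 0.0397
gripper_force: 30.7
rot [0.0004 0.004  0.0001] shift [-0.1801  0.1787 -0.0036] force [-0.7  0.3 -0.4] tq [ 0.01  0.01 -0.02] t 12.12
```

Converted, -0.042 m is -0.672, -0.036 m is -0.576, 0.004 rad / 2 = 0.002.

```bash
python3 -m jog '[[[0.0002,0.002,0,-0.576,0.576,0,0.03],[0,0,0,-0.672,0.672,0,0.03],[0,0,0,-0.672,0.672,0,0.03],[0,0,0,-0.576,0.56,0,0.03],[0,0,0,-0.384,0.3792,0,0.03],[0,0,0,0,0,0.48,0.03],[0,0,0,0,0,0.128,0.03],[0,0,0,0,0,0,0.03],[0,0,0,0,0,0,0.03]]]'
python3 - <<'E'
from h import *
from plant import arm
go((.6083,.2543,.19),1.5708)
w=wrist();s=arm.snapshot('scene');t=arm.snapshot('top')
a=cv2.resize(s['img'][120:240,320:420],(400,480),interpolation=2)
b=cv2.resize(t['img'][130:190,285:335],(400,480),interpolation=2)
cv2.imwrite('pics/c7.png',np.hstack([a,b])[:,:,::-1])
E
```

```text
time: 13.25
position: [0.6065, 0.2539, 0.1961]
ee_rot: [-0.0, -3.138, 0.001]
force: [0.2, -0.1, -0.8]
grip_width: 0.0391
gripper_force: 30.8
rot [-0.0004 -0.0038 -0.0002] shift [-0.0018  0.0004  0.0061] force [ 0.2 -0.1 -0.8] tq [0.04 0.02 0.01] t 13.25
```

View pics/c7.png

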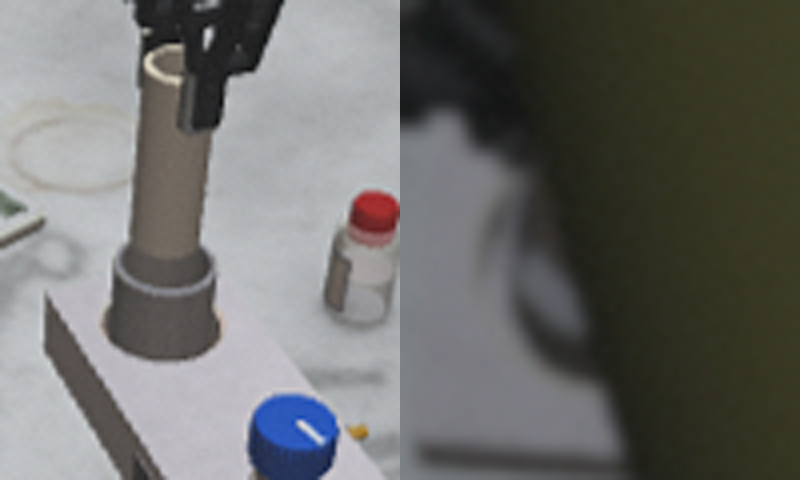

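The tube's foot (130–203, row 250) is centred over the beaker mouth (113–216). Lower it.

Converted, 0.02 m is 0.32, 0.005 m is 0.08, -0.0038 rad / 2 = -0.0019.

```bash
python3 -m jog '[[[0,-0.0019,0,-0.0288,0.0064,0.08,0.03],[0,0,0,0,0,0.32,0.03],[0,0,0,0,0,0,0.03]]]'; python3 -m jog '[[[0,0,0,0,0,0.32,0.03],[0,0,0,0,0,0.32,0.03],[0,0,0,0,0,0.24,0.03],[0,0,0,0,0,0.08,0.03],[0,0,0,0,0,0,0.03],[0,0,0,0,0,0,0.03]]]'; python3 -m jog '[[[0,0,0,0,0,0.024,0.03],[0,0,0,0,0,0,0.03],[0,0,0,0,0,0,0.03]]]'
```

```text
time: 13.78
position: [0.607, 0.2539, 0.1686]
ee_rot: [0.0, -3.138, 0.003]
force: [-0.2, -0.3, -1.1]
grip_width: 0.0391
gripper_force: 30.8
time: 14.52
position: [0.6086, 0.2546, 0.1111]
ee_rot: [-0.0, 3.141, -0.0]
force: [-0.0, 0.8, -0.9]
grip_width: 0.0392
gripper_force: 30.8
time: 14.9
position: [0.6081, 0.2544, 0.1088]
ee_rot: [0.0, -3.141, 0.001]
force: [0.1, -0.9, -1.2]
grip_width: 0.0396
gripper_force: 30.8
```

Converted, 0.0015 m is 0.024.

```bash
python3 -m jog '[[[0,0,0,0,0,0.024,0.03],[0,0,0,0,0,0,0.03],[0,0,0,0,0,0,0.03]]]'; python3 -m jog '[[[0,0,0,0,0,0.016,0.03],[0,0,0,0,0,0,0.03],[0,0,0,0,0,0,0.03]]]';  python3 -m jog '[[[0,0,0,0,0,0.016,0.03],[0,0,0,0,0,0,0.03],[0,0,0,0,0,0,0.03]]]'
```

```text
time: 15.28
position: [0.608, 0.2544, 0.1071]
ee_rot: [0.0, -3.14, 0.001]
force: [0.7, -0.7, -0.6]
grip_width: 0.0395
gripper_force: 30.8
time: 15.65
position: [0.6081, 0.2544, 0.1062]
ee_rot: [0.0, -3.141, 0.001]
force: [-0.4, -0.0, 0.3]
grip_width: 0.0391
gripper_force: 30.8
time: 16.02
position: [0.6085, 0.2545, 0.1062]
ee_rot: [-0.0, 3.141, -0.001]
force: [-1.7, -0.9, 5.0]
grip_width: 0.0392
gripper_force: 31.2
```

The tube stands on the beaker floor (5 N at z=0.1062, as predicted). Release, rise and look at the cap.

Converted, -0.05 m is -0.8, -0.03 m is -0.48.

```bash
python3 -m jog '[[[0,0,0,0,0,0,0.05],[0,0,0,0,0,0,0.07],[0,0,0,0,0,0,0.085],[0,0,0,0,0,0,0.085],[0,0,0,0,0,-0.48,0.085],[0,0,0,0,0,-0.8,0.085],[0,0,0,0,0,-0.8,0.085],[0,0,0,0.16,-0.8,0,0.085],[0,0,0,0.32,-0.8,0,0.085],[0,0,0,0.32,-0.48,0,0.085],[0,0,0,0,0,0,0.085],[0,0,0,0,0,0,0.085]]]'
python3 - <<'E'
from h import *;import pickle
s=wrist();pickle.dump(s,open('w8.pkl','wb'));cv2.imwrite('pics/w8.png',s['img'][:,:,::-1]);go((.601,.107,.2),1.5708)
E
```

```text
time: 17.52
position: [0.5587, 0.1249, 0.2356]
ee_rot: [0.0, -3.141, 0.0]
force: [-0.7, -0.5, 1.1]
grip_width: 0.0846
gripper_force: 0.0
rot [-0.0004 -0.0003  0.0007] shift [-0.0422 -0.0182  0.0354] force [ 0.7 -0.2  0.1] tq [ 0.05 -0.06 -0.05] t 17.57
```

View pics/w8.png

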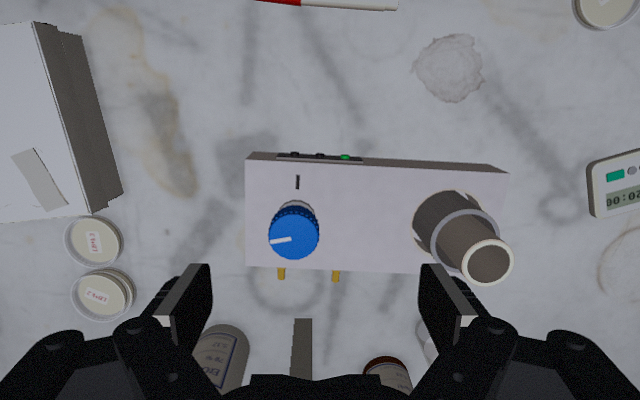

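The tube stands in the beaker in the well. The cap's top face is centred near (294,236), the bar runs left to (271,241), and the mark is at (298,182).

```bash
python3 - <<'E'
from h import *;import pickle
def cap(s,z=.0993):
    i=s['img'].astype(int);m=((i[:,:,2]>150)&(i[:,:,2]-i[:,:,0]>90)).astype(np.uint8)
    u,v=proj(s,[(.601,.107,z)])[0];
    n,l,st,_=cv2.connectedComponentsWithStats(m);k=min(range(1,n),key=lambda k:1e9 if st[k,4]<200 else np.hypot(st[k,0]+st[k,2]/2-u,st[k,1]+st[k,3]/2-v))
    c=cv2.convexHull(max(cv2.findContours((l==k).astype(np.uint8),0,1)[0],key=cv2.contourArea));e=cv2.fitEllipse(c);r=cv2.minEnclosingCircle(c)
    print(e,r,plane(s,[e[0]],z),plane(s,c[:,0],z).min(0),plane(s,c[:,0],z).max(0))
    y,x=np.nonzero((i.min(2)>150)&(np.hypot(np.mgrid[0:400,0:640][1]-e[0][0],np.mgrid[0:400,0:640][0]-e[0][1])<min(e[1])*.5))
    if len(x)>10:
        q=plane(s,np.c_[x,y],z);d=np.linalg.svd(q-q.mean(0))[2][0];d*=np.sign((q.mean(0)-plane(s,[e[0]],z)[0])@d);print('bar dir deg',np.degrees(np.arctan2(d[1],d[0])),len(x),q.mean(0))
    return e[0]
w,v=pickle.load(open('w8.pkl','rb')),pickle.load(open('w5.pkl','rb'))
a=cap(w);b=cap(v);print(tri([(w,a),(v,b)]))
print('edge',plane(w,[(246,159),(508,173)],.05),'mark',plane(w,[(297.5,176),(298,189)],.05))
s=w
t=np.linspace(0,6.28,60)
E
```

```text
((292.8184814453125, 236.57948303222656), (44.50330352783203, 48.136959075927734), 99.59005737304688) ((292.6477966308594, 237.305419921875), 24.036630630493164) [[0.60193668 0.10563563 0.0993    ]] [0.5826534  0.08553137 0.0993    ] [0.62184103 0.12515759 0.0993    ]
bar dir deg -79.88122855261037 66 [0.60465632 0.09536332 0.0993    ]
((131.68826293945312, 183.39852905273438), (45.09907150268555, 53.2366943359375), 128.58547973632812) ((132.0, 183.0), 26.419788360595703) [[0.6021716  0.10637012 0.0993    ]] [0.58179929 0.08603171 0.0993    ] [0.62270134 0.12662337 0.0993    ]
bar dir deg -79.60156774601529 73 [0.60472915 0.0954447  0.0993    ]
(array([0.6025465 , 0.10554567, 0.09781224]), [2.5948126789933376e-05, 2.5948126789870127e-05])
edge [[0.54528128 0.06032496 0.05      ]
 [0.55834422 0.30561812 0.05      ]] mark [[0.56142386 0.10783353 0.05      ]
 [0.5740987  0.10813305 0.05      ]]
```

Converted, 0.05 m is 0.8, -0.0432 m is -0.6912.

```bash
python3 -m jog '[[[0,0,0,-0.6912,-0.3152,0.16,0.085],[0,0,0,0,0,0.8,0.085],[0,0,0,0,0,0.64,0.085],[0,0,0,0,0,0,0.085],[0,0,0,0,0,0,0.085]]]'
python3 - <<'E'
from h import *
go((.602,.1055,.064),1.5708)
E
```

```text
time: 18.2
position: [0.6024, 0.1056, 0.1366]
ee_rot: [-0.002, 3.141, -0.001]
force: [0.4, -0.1, -0.4]
grip_width: 0.085
gripper_force: 0.0
rot [-0.0005  0.0004  0.0012] shift [ 0.0004 -0.0001  0.0726] force [ 0.4 -0.1 -0.4] tq [ 0.01 -0.    0.05] t 18.2
```

Converted, 0.04 m is 0.64, 0.025 m is 0.4.

```bash
python3 -m jog '[[[0,0,0,0.0064,0,0.64,0.085],[0,0,0,0,0,0.4,0.085],[0,0,0,0,0,0.1216,0.085],[0,0,0,0,0,0,0.085],[0,0,0,0,0,0,0.085],[0,0,0,0,0,0,0.035],[0,0,0,0,0,0,0.035],[0,0,0,0,0,0,0.035],[0,0,0,0,0,0,0.035],[0,0,0,0,0,0,0.035],[0,0,0,0,0,0,0.035],[0,0,0,0,0,0,0.035]]]' 60
python3 -c "
from h import *
go((.602,.1055,.064),1.5708)"
```

```text
time: 19.7
position: [0.6012, 0.1063, 0.0638]
ee_rot: [0.002, -3.142, -0.004]
force: [-1.1, 5.7, 4.9]
grip_width: 0.0413
gripper_force: 60.0
rot [ 0.0025 -0.      0.0011] shift [-0.0008 -0.0008 -0.0002] force [-1.1  5.7  4.9] tq [0.87 0.35 0.01] t 19.7
```

Converted, 0.0008 m is 0.0128, 0.0003 m is 0.0048, 0.15 rad / 2 = 0.075.

```bash
python3 -m jog '[[[0,0,0,0,0.0128,0,0.035],[0,0,0.05,0,0,0.0032,0.035],[0,0,0.075,0,0,0.0048,0.035],[0,0,0.075,0,0,0.0048,0.035],[0,0,0,0,0,0,0.035]]]'
python3 - <<'E'
from h import *;import pickle
go((.602,.1055,.064),1.5708)
s=wrist();pickle.dump(s,open('w9.pkl','wb'));cv2.imwrite('pics/w9.png',s['img'][:,:,::-1])
E
```

```text
time: 20.32
position: [0.6014, 0.1069, 0.063]
ee_rot: [-0.625, -3.079, -0.004]
force: [-2.6, 4.3, 6.2]
grip_width: 0.0413
gripper_force: 60.0
rot [ 2.300e-03 -2.000e-04 -4.004e-01] shift [-0.0006 -0.0014 -0.001 ] force [-2.6  4.3  6.2] tq [ 0.83  0.3  -0.07] t 20.32
```

View pics/w9.png

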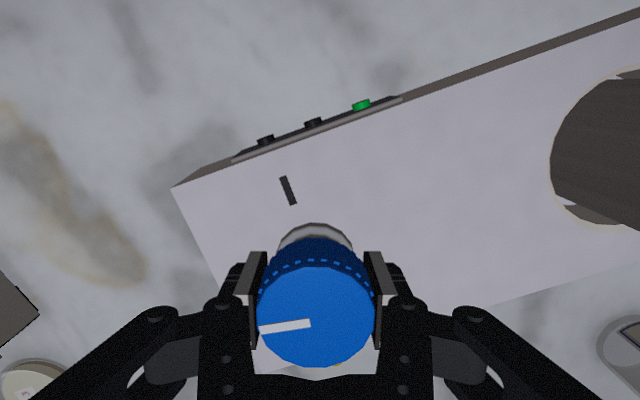

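The cap is squarely between the pads, and the bar (260–310, row 326) has turned with the gripper. Continue clockwise, then feel for the stop.

Careful with the scale: shifts go in shares of 62.5 mm and turns go in shares of 2 rad. That gives: 0.0003 m is 0.0048, 0.0002 m is 0.0032, 0.15 rad / 2 = 0.075.

```bash
python3 -m jog '[[[0,0,0.075,0,0,0.0048,0.035],[0,0,0.075,0,0,0.0048,0.035],[0,0,0.075,0,0,0.0048,0.035],[0,0,0.075,0,0,0.0048,0.035],[0,0,0.075,0,0,0.0048,0.035],[0,0,0.075,0,0,0.0048,0.035],[0,0,0.075,0,0,0.0048,0.035],[0,0,0.05,0,0,0.0032,0.035],[0,0,0,0,0,0,0.035],[0,0,0,0,0,0,0.035]]]'
cat >> h.py <<'E'
def bar(z):
    s=wrist();go((.602,.1062,.0606),1.5708);i=s['img'].astype(int);u,v=proj(s,[(.602,.1062,z)])[0]
    Y,X=np.mgrid[0:400,0:640];y,x=np.nonzero((i.min(2)>140)&(np.hypot(X-u,Y-v)<48));q=plane(s,np.c_[x,y],z)
    d=np.linalg.svd(q-q.mean(0))[2][0];c=plane(s,[(u,v)],z)[0];d*=np.sign((q.mean(0)-c)@d)
    print('bar deg',round(np.degrees(np.arctan2(d[1],d[0]))%360,1),len(x),(q.mean(0)-c).round(4),(np.ptp(q@d)).round(4));return s
E
python3 -c "
from h import *
bar(.0965)
from plant import arm;print(arm.observe()['qpos'].round(2))"
```

```text
time: 21.62
position: [0.6029, 0.1079, 0.0609]
ee_rot: [-2.196, -2.245, -0.008]
force: [2.3, 7.3, 2.0]
grip_width: 0.0417
gripper_force: 60.2
rot [ 5.4000e-03 -9.0000e-04 -1.5487e+00] shift [ 0.0009 -0.0018  0.0003] force [3.1 6.8 1.6] tq [ 1.4  -0.59 -0.11] t 21.68
bar deg 174.5 384 [-0.0084 -0.003  -0.    ] 0.0195
[ 0.18  0.45 -0.26  0.86  0.    1.72]
```

Converted, 0.0001 m is 0.0016, 0.08 rad / 2 = 0.04.

```bash
python3 -m jog '[[[0,0,0.04,0,0,0.0016,0.035],[0,0,0,0,0,0,0.035]]]'; python3 -c "
from h import *
s=bar(.0965)"; python3 -m jog '[[[0,0,0.04,0,0,0.0016,0.035],[0,0,0,0,0,0,0.035]]]'; python3 -c "
from h import *
s=bar(.0962)"; python3 -m jog '[[[0,0,0.03,0,0,0.0016,0.035],[0,0,0,0,0,0,0.035]]]'; python3 -c "
from h import *
s=bar(.096)
cv2.imwrite('pics/w10.png',s['img'][150:400,150:490,::-1])"
```

```text
time: 21.92
position: [0.603, 0.108, 0.0607]
ee_rot: [-2.285, -2.155, -0.008]
force: [3.7, 6.8, 1.6]
grip_width: 0.0414
gripper_force: 60.3
rot [ 5.5000e-03 -1.0000e-03 -1.6289e+00] shift [ 0.001  -0.0018  0.0002] force [3.6 7.3 1.2] tq [ 1.42 -0.66 -0.05] t 21.98
bar deg 128.7 401 [-0.0084 -0.0027 -0.    ] 0.0266
time: 22.22
position: [0.6031, 0.1079, 0.0606]
ee_rot: [-2.369, -2.062, -0.008]
force: [3.7, 7.4, -0.3]
grip_width: 0.0417
gripper_force: 60.4
rot [ 5.7000e-03 -1.0000e-03 -1.7088e+00] shift [ 0.0012 -0.0018  0.    ] force [3.1 7.2 0.6] tq [ 1.36 -0.78 -0.03] t 22.27
bar deg 125.9 401 [-0.0086 -0.002   0.    ] 0.0267
time: 22.52
position: [0.6032, 0.108, 0.0605]
ee_rot: [-2.43, -1.99, -0.008]
force: [3.6, 6.1, 0.7]
grip_width: 0.0419
gripper_force: 60.4
rot [ 5.9000e-03 -1.0000e-03 -1.7689e+00] shift [ 0.0013 -0.0017 -0.0001] force [2.5 6.7 0.2] tq [ 1.36 -0.86  0.02] t 22.57
bar deg 108.6 417 [-0.0087 -0.0018 -0.    ] 0.0256
```

View pics/w10.png

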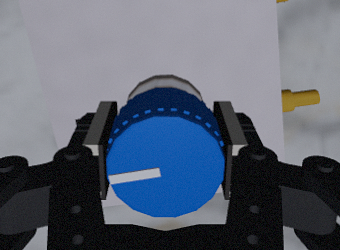

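The cap is still held with the bar at (110–160, ~176) in the crop, but white pixels below the cap polluted my mask. I'll keep only the bar's own blob and turn further.

Converted, 0.0001 m is 0.0016, 0.06 rad / 2 = 0.03.

```bash
cat >> h.py <<'E'
def bar(z=.096,s=None):
    if s is None: s=wrist();go((.602,.1062,.0606),1.5708)
    M=s['tool'];i=s['img'].astype(int);Y,X=np.mgrid[0:400,0:640];g=M[:3,3].copy();g[2]=z;u,v=proj(s,[g])[0]
    m=((i.min(2)>125)&(np.hypot(X-u,Y-v)<62)).astype(np.uint8);n,l,st,ct=cv2.connectedComponentsWithStats(m)
    for k in range(1,n):
        if st[k,4]<80: continue
        y,x=np.nonzero(l==k);q=plane(s,np.c_[x,y],z);_,sv,V=np.linalg.svd(q-q.mean(0));d=V[0]*np.sign((q.mean(0)-g)@V[0]);t=M[:3,:3].T@d
        print('blob',st[k],'world deg',round(np.degrees(np.arctan2(d[1],d[0]))%360,1),'tool deg',round(np.degrees(np.arctan2(t[1],t[0]))%360,1),(sv/np.sqrt(len(x))).round(4))
    return s
E
python3 -c "
from h import *;import pickle
bar(.0985,pickle.load(open('w9.pkl','rb')));bar()"
python3 -m jog '[[[0,0,0.03,0,0,0.0016,0.035],[0,0,0,0,0,0,0.035],[0,0,0,0,0,0,0.035]]]'; python3 -c "
from h import *
s=bar(.096)"; python3 -m jog '[[[0,0,0.03,0,0,0,0.035],[0,0,0,0,0,0,0.035],[0,0,0,0,0,0,0.035]]]'; python3 -c "
from h import *
s=bar(.096)"
```

```text
blob [ 259  319  114   60 1505] world deg 42.7 tool deg 114.3 [0.0125 0.0071 0.    ]
rot [ 5.8000e-03 -1.1000e-03 -1.7688e+00] shift [ 0.0013 -0.0017 -0.0001] force [4.1 6.5 1.2] tq [ 1.38 -0.76 -0.08] t 22.62
blob [ 258  318  103   59 1331] world deg 314.0 tool deg 124.6 [0.0111 0.0065 0.    ]
time: 23.0
position: [0.6033, 0.1079, 0.0604]
ee_rot: [-2.487, -1.918, -0.008]
force: [4.2, 6.3, 0.7]
grip_width: 0.0412
gripper_force: 60.5
rot [ 6.0000e-03 -8.0000e-04 -1.8276e+00] shift [ 0.0014 -0.0018 -0.0001] force [4.2 6.  0.2] tq [ 1.26 -0.85  0.46] t 23.05
blob [ 258  318  105   60 1387] world deg 312.0 tool deg 123.3 [0.011  0.0066 0.    ]
time: 23.42
position: [0.6034, 0.1079, 0.0604]
ee_rot: [-2.541, -1.846, -0.008]
force: [5.1, 6.0, -1.0]
grip_width: 0.0414
gripper_force: 60.6
rot [ 5.7000e-03 -5.0000e-04 -1.8849e+00] shift [ 0.0014 -0.0017 -0.0002] force [ 4.5  5.8 -0.4] tq [ 1.15 -0.99  1.61] t 23.48
blob [ 258  319  108   60 1472] world deg 311.3 tool deg 120.7 [0.0111 0.0066 0.    ]
```

The stop is clear: torque jumped from about 0 to 1.6 N m past a turn of ~1.80 rad. I'll record the bar's angle at home, then back off by the wind-up plus a quarter turn.

Converted, -0.085 rad / 2 = -0.0425.

```bash
cat >> h.py <<'E'
def bar2(z=.096,s=None):
    if s is None: s=wrist();go((.602,.1062,.0606),1.5708)
    M=s['tool'];i=s['img'].astype(int);Y,X=np.mgrid[0:400,0:640]
    m=((i[:,:,0]>110)&(Y>308)&(Y<348)&(X>262)&(X<325)).astype(np.uint8);n,l,st,ct=cv2.connectedComponentsWithStats(m);k=1+np.argmax(st[1:,4])
    y,x=np.nonzero(l==k);q=plane(s,np.c_[x,y],z);_,sv,V=np.linalg.svd(q-q.mean(0));d=V[0];t=M[:3,:3].T@d;d=d*(-np.sign(t[1]));t=t*(-np.sign(t[1]))
    print('bar',st[k],'world deg',round(np.degrees(np.arctan2(d[1],d[0]))%360,2),'tool deg',round(np.degrees(np.arctan2(t[1],t[0]))%360,2),(sv/np.sqrt(len(x))).round(4));return s
E
python3 -c "
from h import *;import pickle
bar2(.0985,pickle.load(open('w9.pkl','rb')));bar2()"
python3 -m jog '[[[0,0,-0.0425,0,0,0,0.035],[0,0,0,0,0,0,0.035],[0,0,0,0,0,0,0.035]]]'
python3 -c "
from h import *
bar2()"
python3 -m jog '[[[0,0,-0.07,0,0,-0.0048,0.035],[0,0,-0.075,0,0,-0.0048,0.035],[0,0,-0.075,0,0,-0.0048,0.035],[0,0,-0.075,0,0,-0.0048,0.035],[0,0,-0.075,0,0,-0.0048,0.035],[0,0,-0.075,0,0,-0.0048,0.035],[0,0,-0.075,0,0,-0.0048,0.035],[0,0,-0.075,0,0,-0.0048,0.035],[0,0,-0.075,0,0,-0.0048,0.035],[0,0,-0.065,0,0,-0.0032,0.035],[0,0,-0.05,0,0,-0.0016,0.035],[0,0,0,0,0,0,0.035],[0,0,0,0,0,0,0.035]]]'
python3 -c "
from h import *
bar2(.099)"
```

```text
bar [263 318  48  16 433] world deg 257.58 tool deg 259.47 [0.0049 0.0011 0.    ]
rot [ 5.800e-03 -4.000e-04 -1.885e+00] shift [ 0.0015 -0.0017 -0.0002] force [ 4.1  6.3 -0.6] tq [ 1.14 -0.95  1.61] t 23.52
bar [263 318  48  18 442] world deg 175.57 tool deg 256.43 [0.0049 0.0011 0.    ]
time: 23.9
position: [0.6033, 0.1079, 0.0605]
ee_rot: [-2.464, -1.948, -0.008]
force: [4.7, 6.2, 0.3]
grip_width: 0.0416
gripper_force: 60.7
rot [ 5.9000e-03 -1.0000e-03 -1.8034e+00] shift [ 0.0013 -0.0017 -0.0001] force [3.7 6.6 0.5] tq [ 1.3  -0.86  0.11] t 23.95
bar [263 318  48  16 434] world deg 177.71 tool deg 258.96 [0.0049 0.0011 0.    ]
time: 25.58
position: [0.6012, 0.1067, 0.0633]
ee_rot: [-0.367, -3.12, -0.003]
force: [-2.4, 3.9, 6.0]
grip_width: 0.0413
gripper_force: 61.3
rot [ 1.70e-03 -1.00e-04 -2.34e-01] shift [-0.0007 -0.0005  0.0027] force [-1.3  3.3  6.8] tq [0.69 0.38 0.02] t 25.62
bar [263 318  48  17 434] world deg 267.71 tool deg 258.88 [0.0049 0.0011 0.    ]
```

The cap is backed off 90.0–90.4° with no slip: the bar's angle in the gripper is unchanged and it has turned from 177.7° to 267.7°. The grip is still on, so I'll hand in.

```bash
python3 -c "
from plant import arm
print(arm.close_job())"
```

```text
the job is handed in; nothing more can be done
None
```

The job is handed in at about 26 s: the beaker stands on the well floor, the tube stands in the beaker, and the cap was screwed to its stop, backed off a quarter turn (90° by camera, within about 1°) and is still gripped; I viewed 12 pictures, two over the limit of 10.

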